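# Book in a drawer of gem sticks

### The job

Pull the cabinet's drawer all the way out to its stop, then pick up the hand-held code reader and aim its window squarely at the middle of the bar-code card in the drawer from about 9 cm away, holding it steady there for a full second. Then stand the reader back upright in the middle of its rubber pad and let go, leaving the drawer fully out and the mug, the jar and the loose block of sticks where they are.

Things in the scene. Friction and masses are not known exactly. Their poses are not given: they have to be found in the camera images.
- cabinet: Pale wooden cabinet, fixed, 220 deep (x), 280 wide (y), 153 high; origin on the bench below the middle of its front face, which looks along its -x. Its top shelf (underside at 135) overhangs that face by 34, with an upright lip on the edge (top at 183): the knob cannot be taken from straight above, only with the tool leaning back 35 to 45 degrees. Fixed stick blocks on top, to 220.
- drawer (a joint): The cabinet's only drawer: how far it is out along the cabinet's -x, in m. 0 is shut; starts at up to 0.010; meets a rigid stop at about 0.16, to be felt. Runs stiffly (about 4 N), stays where left. Front panel 246 wide, 15 to 105 above the bench, 14 thick; behind it an open box with rows of short gem sticks.
- knob (a point): Middle of the head of the drawer's round steel knob, 70 above the bench, centred on the drawer, 40 in front of the drawer's front face. The head is 30 in diameter and runs from 30 to 51 in front of the face, on a neck 16 in diameter, its axis along the cabinet's x. Moves with the drawer; axes as the cabinet's.
- card: White card with black bars, 54 wide (y) x 38, across the drawer, 91 behind the front panel's outer face, under the shelf until the drawer is out; up to 60 left or right of the middle. Origin: middle of its printed face, 87 above the bench; z is the face's normal, leaning 30 degrees from vertical towards the cabinet's -x; y as the cabinet's y.
- reader: Grey hand-held code reader standing upright on the pad, window down: square head 58 x 58 x 32 high, above it an upright grip 44 (x) x 34 (y) from 32 to 122, top at 124; 200 g more or less. Origin at the centre of its underside, which is the window; z runs up the grip and it reads along its own -z. Turn about z does not matter for reading.
- pad: Black rubber pad, fixed, 115 x 115 x 8 thick, on which the reader stands; origin at the centre of its underside, top at z = 0.008.
- mug: White ceramic mug, 80 in diameter, 95 high, loose bystander; origin at the centre of its underside.
- block: Loose steel block 81 x 81 x 16 with rows of upright gem sticks, 82 high in all, bystander; origin at the centre of its underside.
- jar: Closed green glass jar, 70 in diameter, 90 high, loose bystander; origin at the centre of its underside.
Not all that is in view belongs to the job. There is more than one size of the reader; the one meant has the size given above. Several things look just like the pad: the one meant starts farthest to the robot's right.

How it is judged (in metres and radians):
On the way, in this order (a step that is already met when the one before it is completed fails the run):
1. the drawer is pulled out to within 3 mm of its stop (value of joint drawer above 0.157 m), for 0.2 s.
2. with the drawer out, the reader is held still, window facing the card: axis within 10 degrees of the card's normal and passing within 14 mm of the card's middle, window 50 to 130 mm from it (value of joint drawer above 0.157 m and angle between the z axis of reader and the z axis of card, either way round below 0.175 rad and x of card in the frame of reader between -0.014 and 0.014 m and y of card in the frame of reader between -0.014 and 0.014 m and z of card in the frame of reader between -0.13 and -0.05 m and linear speed of reader below 0.02 m/s and angular speed of reader below 0.15 rad/s), for 0.8 s.
At the end, for the whole second after the job is handed in: The drawer is within 3 mm of its stop; the reader stands released, upright (within 4.5 degrees) and at rest on the pad, within 25 mm of its middle; mug, jar and loose stick block are within 30 mm of where they began (value of joint drawer above 0.157 m and horizontal distance between reader and pad below 0.025 m and angle between reader's own z axis and vertical below 0.08 rad and height (world z) of reader between 0.004 and 0.012 m and linear speed of reader below 0.02 m/s and contact force between reader and the fingers below 0.1 N and distance of each of mug, block, jar from where it was at the start of the episode below 0.03 m); the robot touches nothing.
It fails at once if the mug is pushed more than 30 mm or tipped more than 30 degrees (distance of mug from where it was at the start of the episode above 0.03 m or angle between mug's own z axis and vertical above 0.52 rad).
It fails at once if the stick block is pushed more than 30 mm or tipped more than 30 degrees (distance of block from where it was at the start of the episode above 0.03 m or angle between block's own z axis and vertical above 0.52 rad).
It fails at once if the jar is pushed more than 30 mm or tipped more than 30 degrees (distance of jar from where it was at the start of the episode above 0.03 m or angle between jar's own z axis and vertical above 0.52 rad).
It fails at once if the reader is tipped over (more than 70 degrees) (angle between reader's own z axis and vertical above 1.22 rad).
It also fails if it takes over 72 s, if anything falls off the work surface, if the arm or the gripper's body presses on something with over 40 N, if the wrist force passes 120 N, or if a joint passes its speed limit or range.

### The arm

A 6-joint arm with a two-finger parallel gripper is mounted at the origin on the work surface. World frame = base frame: x ahead of the robot, y to its left, z up, the work surface at z = 0. Lengths are in mm, angles in rad, forces in N, time in s.
With the tool pointing down it reaches from about 350 to 975 mm from the base axis. Payload 7.1 kg.
Tool frame: the origin (TCP) lies midway between the tips of the shut fingers; the grasp point (between the pads) lies 19 mm behind it; z points along the fingers, y is the line along which they close (so a half turn about z gives the same grasp; the last joint's range is limited). The gripper opens to 88 mm and grips with 3 to 60 N. Pads are 20 mm wide; open, the fingers measure 115 mm over their backs; the gripper's body (75 mm by 178 mm) begins 61 mm behind the grasp point.
Start: joints at [1.09, 0.423, 1.63, -0, 1.089, -0.019], TCP at [278.443, 559.531, 222.675] pointing down, gripper open.
Joint ranges: [-3, 3], [-0.9, 2.11], [0.09, 2.58], [-1.31, 4.45], [0.11, 2.69], [-2.54, 2.54]. Speed limits (rad/s): [2.39, 2.39, 3.01, 3.14, 3.14, 3.14].

### API

Orientations are given as a rotation vector (axis times angle).
In Python, from workcell import ctrl gives the robot as it stands.
- The arm moves only by the shell command python3 -m pendant 'ROWS'. ROWS is a JSON object of lists of equal length, an entry for each row: "grip": the opening, from -1 (shut) to 1 (fully open); "linear": the shift along the tool's x, y, z in mm, a list of three; "angular": the turn, a rotation vector about the tool's x, y, z in rad, a list of three. In form: {"grip": [grip, ...], "linear": [[tx, ty, tz], ...], "angular": [[ax, ay, az], ...]}. A call has 1 to 12 rows; each row shifts and turns the commanded pose from where the row before left it, along the tool's axes as they then stand; what a row does not reach is not made up. A row lasts 1/12 s, in which the tool goes at most 41.7 mm and 7.16 degrees, less where a joint would pass 70% of its speed; a pose out of reach is approached as far as the arm can. A call with a gripper value outside its range is refused whole. The fingers move at their own pace and stop on an object; the grip force is fixed at half the most. Time passes only in rows, so rows that do not move let the fingers close. It gives the time, the measured TCP pose, the force, the opening and the grip force at its end, in the units of the state.
- ctrl.get_obs(): the state, without advancing time (a new reading comes with each control period).
- ctrl.get_image(name): name is "side" or "top"; returns the picture (480x640x3 uint8, red, green, blue); there is no depth.
- ctrl.camera_params(name): a dict with "vfov" (degrees; the focal length in pixels is half the picture's height over the tangent of half this angle, whatever the lens; pixels are square), "cx", "cy" (the principal point, pixels), "R" (3x3) and "t" (3): a world point X has camera coordinates R X + t. Camera axes: x right, y down, z forward; pixel columns grow to the right and rows downward; lengths in mm; the calibration is good to about 2 mm. A picture is of the moment at which its call begins. camera_params takes no time and is no camera call.
- ctrl.close_job(): hands the job in; it is judged then, once.
The state is a dict: "t": time; "qpos": joint angles; "qvel": joint speeds; "joint_torque": joint torques, N m; "ee_pos": TCP position; "orientation": TCP orientation; "ft_force": force on the tool from outside, world axes, zero at the start; "moment": the same for the moment, N m; "width": finger opening in mm; "grasp_force": force on a finger pad.
Only numpy, scipy, OpenCV 4.12 (cv2) and the standard library are available. Lean on these libraries where they do the work, as an engineer would, in place of code of your own. Each camera call takes 0.05 s, during which the arm holds its last target. There are 200 camera calls.

## Working session

There is one attempt and no reset: what is moved stays moved. The work goes in short steps, Python scripts to look and compute and a shell command to move; the robot and the scene stay as the last step left them, time stands still between calls to the robot, and variables do not carry over. Pictures are saved under pics/ and viewed, at most 10 in all, crops included, and the job is handed in when it is done.

```bash
mkdir -p pics; ls
python3 - <<'E'
from workcell import ctrl
import cv2
for n in("side","top"):
    cv2.imwrite(f"pics/{n}0.png",ctrl.get_image(n)[:,:,::-1]); p=ctrl.camera_params(n); print(n,p)
print(ctrl.get_obs())
E
```

```text
pics
side {'vfov': 50.352606981888755, 'cx': 322.2788593025421, 'cy': 235.21017994574834, 'R': array([[-0.97195185, -0.23499259, -0.00938525],
       [-0.17388572,  0.74493164, -0.64408121],
       [ 0.15834568, -0.62438396, -0.76489954]]), 't': array([ 579.72601895,  205.54408289, 1198.2996726 ])}
top {'vfov': 49.685614483312534, 'cx': 320.3856906077943, 'cy': 235.60192979646897, 'R': array([[ 0.01143984, -0.99990376, -0.0078489 ],
       [-0.98728759, -0.01005034, -0.15862599],
       [ 0.15853183,  0.00956378, -0.98730755]]), 't': array([ -33.55606524,  634.87974903, 1301.04393198])}
{'t': 0.1, 'qpos': array([ 1.08999616e+00,  4.23783156e-01,  1.63059167e+00,  8.87160124e-06,
        1.08863589e+00, -1.89579504e-02]), 'qvel': array([ 0.00129706, -0.00300457, -0.00380417,  0.00071708, -0.00197156,
        0.00049562]), 'joint_torque': array([-6.58005456e-05, -5.45609093e+01, -2.74327219e+01,  6.44367887e-02,
        1.87160930e-02, -5.21100560e-06]), 'ee_pos': array([278.21595902, 559.09616355, 221.97635612]), 'orientation': array([-7.18953879e-01, -3.05785122e+00,  2.15500072e-03]), 'ft_force': array([ 0.35585065,  0.93481104, -0.13328616]), 'moment': array([-0.03788671, -0.01682992,  0.00061275]), 'grasp_force': 0.0, 'width': 87.71194412906262}
```

View pics/side0.png

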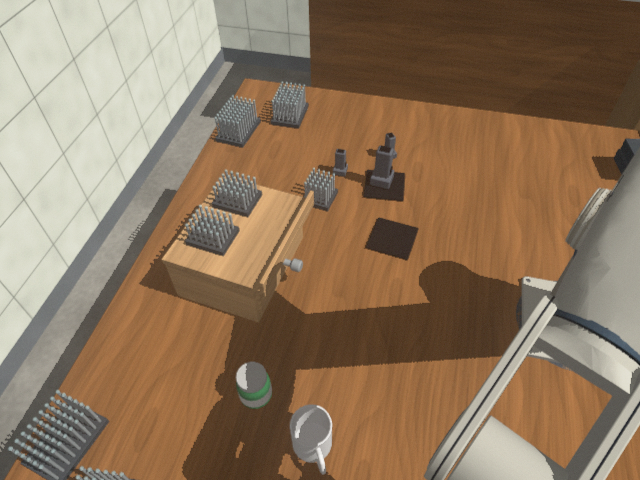

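View pics/top0.png

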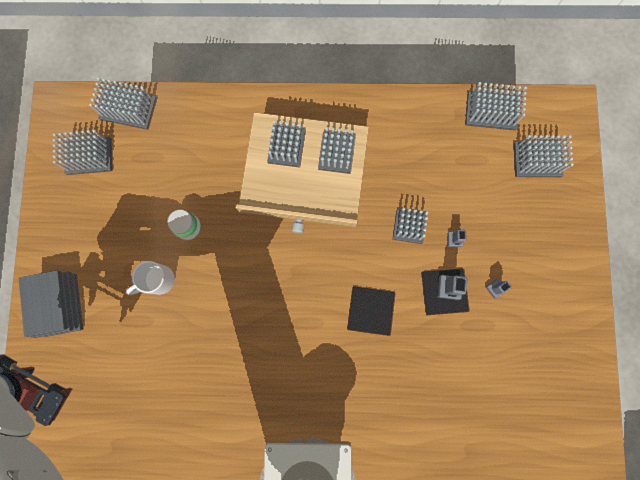

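```bash
cat > h.py <<'E'
import numpy as np, cv2
from scipy.spatial.transform import Rotation as Ro
from workcell import ctrl
def cam(n):
    p=ctrl.camera_params(n); return p,240/np.tan(np.radians(p["vfov"]/2))
def ray(n,uv):
    p,f=cam(n); d=np.array([(uv[0]-p["cx"])/f,(uv[1]-p["cy"])/f,1]); R=np.array(p["R"])
    return -R.T@p["t"],R.T@d
def onz(n,uv,z):
    o,d=ray(n,uv); return o+d*(z-o[2])/d[2]
def tri(a,b):
    (o1,d1),(o2,d2)=ray("side",a),ray("top",b)
    s=np.linalg.lstsq(np.c_[d1,-d2],o2-o1,rcond=None)[0]
    p,q=o1+d1*s[0],o2+d2*s[1]; return (p+q)/2,np.linalg.norm(p-q)
def proj(n,X):
    p,f=cam(n); c=np.array(p["R"])@X+p["t"]; return np.round([p["cx"]+f*c[0]/c[2],p["cy"]+f*c[1]/c[2]],1)
def comp(crops,path):
    "crops: (img,x0,y0), each 133x100 shown x3 in a 2x2 sheet"
    t=[cv2.resize(i[y:y+100,x:x+133,::-1],(400,300),interpolation=cv2.INTER_CUBIC) for i,x,y in crops]
    cv2.imwrite(path,np.vstack([np.hstack(t[:2]),np.hstack(t[2:])]))
E
python3 - <<'E'
from h import *
s,t=ctrl.get_image("side"),ctrl.get_image("top")
comp([(t,235,150),(t,390,220),(s,220,180),(s,320,120)],"pics/c1.png")
for n,im in(("top",t),("side",s)):
    m=(im.max(2)<45).astype(np.uint8)
    for c in cv2.findContours(m,0,2)[0]:
        if cv2.contourArea(c)>400: print(n,cv2.contourArea(c),cv2.minAreaRect(c),cv2.approxPolyDP(c,4,True)[:,0].tolist())
E
```

```text
(no output)
```

View pics/c1.png

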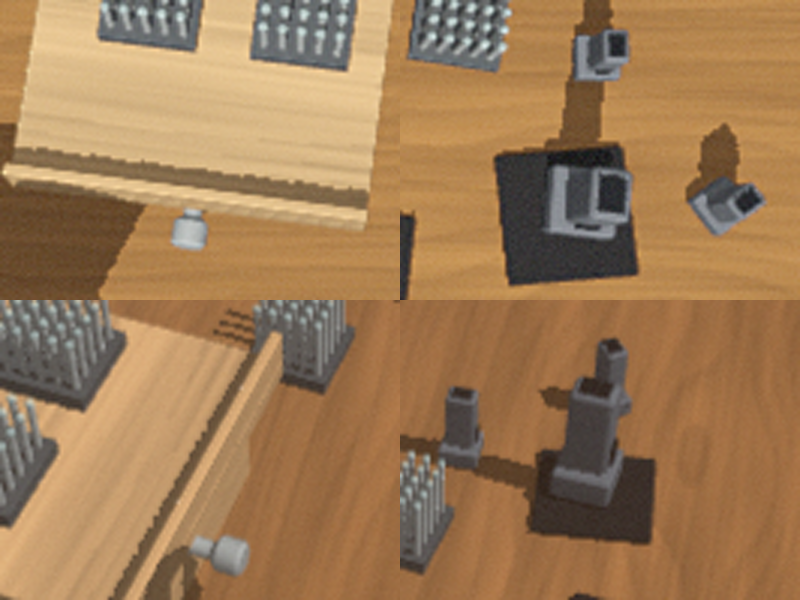

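Run:
```python
from h import *
np.set_printoptions(precision=1,suppress=True)
k=400/133
A=lambda x,y:(235+x/k,150+y/k); B=lambda x,y:(390+(x-400)/k,220+y/k); C=lambda x,y:(220+x/k,180+(y-300)/k); D=lambda x,y:(320+(x-400)/k,120+(y-300)/k)
def rep(nm,pts):
    pts=np.array(pts); print(nm,pts[:,:2].tolist().__repr__()[:0],pts[:,:2],pts.mean(0))
def yaw(a,b): d=b-a; return np.degrees(np.arctan2(d[1],d[0]))
a,b=onz("top",A(5,170),183),onz("top",A(368,213),183); print("lip top",a,b,yaw(b,a)-90,np.linalg.norm(a-b))
a,b=onz("top",A(8,183),135),onz("top",A(362,229),135); print("lip bot",a,b,yaw(b,a)-90,np.linalg.norm(a-b))
print("knob",tri(C(231,553),A(189,230)), onz("top",A(189,230),85))
P=[onz("top",B(*p),8) for p in((497,156),(620,146),(638,272),(510,284))]; rep("pad top",P); print([yaw(P[i],P[(i+1)%4]) for i in range(4)])
P=[onz("side",D(*p),8) for p in((542,450),(656,460),(651,543),(530,533))]; rep("pad side",P); print([yaw(P[i],P[(i+1)%4]) for i in range(4)])
P=[onz("top",B(*p),132) for p in((597,170),(628,168),(631,215),(600,222))]; rep("grip top",P); print([yaw(P[i],P[(i+1)%4]) for i in range(4)])
P=[onz("top",B(*p),40) for p in((550,165),(547,232),(615,238))]; rep("head",P); print([yaw(P[i],P[(i+1)%3]) for i in range(3)],(P[0]+P[2])/2)
P=[onz("side",D(*p),132) for p in((573,390),(585,378),(622,383),(612,402))]; rep("grip side",P)
P=[onz("side",D(*p),8) for p in((553,493),(602,504),(622,473))]; rep("headbot side",P); print((P[0]+P[2])/2)
print("mug",onz("top",(152,277),95),"jar",onz("top",(181,220),90),"block",onz("top",(410,225),40))
for n in("side","top"): print(n,proj(n,np.array([0,0,0.])),-np.array(cam(n)[0]["R"]).T@cam(n)[0]["t"])
```

```text
lip top [681.8 171.5 183. ] [ 650.1 -114.7  183. ] -6.314325429361588 287.9877491927193
lip bot [681.3 177.1 135. ] [ 646.  -112.9  135. ] -6.9574948988464485 292.0777577869115
knob (array([653.1,  31.2,  71.7]), np.float64(3.775322048030668)) [652.6  30.7  85. ]
pad top  [[ 547.2 -298. ]
 [ 557.2 -406.7]
 [ 447.2 -418.8]
 [ 435.5 -307.1]] [ 496.8 -357.6    8. ]
[np.float64(-84.73410144543844), np.float64(-173.71428006662921), np.float64(95.93960693581786), np.float64(4.666624445886915)]
pad side  [[ 555.  -402.5]
 [ 442.6 -413.6]
 [ 431.9 -299.1]
 [ 545.4 -286.3]] [ 493.7 -350.4    8. ]
[np.float64(-174.36781137083682), np.float64(95.29806078634185), np.float64(6.456316928430314), np.float64(-85.24299790445552)]
grip top  [[ 525.5 -354.6]
 [ 527.3 -379.5]
 [ 489.8 -380.6]
 [ 484.  -355.7]] [ 506.6 -367.6  132. ]
[np.float64(-85.69115090292904), np.float64(-178.24084420053035), np.float64(103.20727707079695), np.float64(1.5895900717390032)]
head  [[ 537.  -337.4]
 [ 479.6 -333.4]
 [ 475.1 -391.3]] [ 497.2 -354.1   40. ]
[np.float64(176.014876526612), np.float64(-94.39924448043752), np.float64(41.06244698583821)] [ 506.1 -364.4   40. ]
grip side  [[ 524.7 -353.5]
 [ 516.7 -372.5]
 [ 482.6 -373.2]
 [ 487.6 -345.1]] [ 502.9 -361.1  132. ]
headbot side  [[ 533.6 -344.6]
 [ 485.  -340.4]
 [ 472.6 -387.6]] [ 497.  -357.5    8. ]
[ 503.1 -366.1    8. ]
mug [519.2 391.8  95. ] jar [665.5 328.5  90. ] block [ 667.6 -262.2   40. ]
side [569.3 322.8] [ 409.5  731.3 1054.4]
top [307.  488.6] [ 420.9  -39.6 1385. ]
```

Run:
```python
from h import *
t=cv2.imread("pics/top0.png").astype(int)
w=(t[:,:,2]-t[:,:,0])>40
v=[(u,np.argmax(w[60:110,u])+60) for u in range(45,590,10)]
v=[a for a in v if a[1]>60]; a=np.array(v); 
p=np.polyfit(a[:,0],a[:,1],1); print(np.round(a[:,1]-np.polyval(p,a[:,0]),1).tolist())
for ys in (range(95,330,12),):
    r=np.array([(y,590-30+[i for i in range(80) if w[y,560+i]][-1]-0+0) for y in ys]); p=np.polyfit(r[:,0],r[:,1],1); print(np.round(r[:,1]-np.polyval(p,r[:,0]),1).tolist())
```

```text
[-0.4, -0.4, -0.5, -0.6, -0.7, 0.3, 1.2, 3.1, 0.1, 1.0, 0.9, -0.1, -0.2, -0.3, -0.3, -0.4, -0.5, -0.5, -0.6, -0.7, 0.3, 0.2, 0.1, 0.1, -0.0, -0.1, -0.1, -0.2, -0.3, -0.3, -0.4, -0.5, -0.5, -0.6, -0.7, 0.3, 0.2, 0.1, 0.0, -0.0, -0.1, -0.2, -0.2, -0.3, 1.6, -0.5, 0.4, 0.4, 0.3, 0.2, 0.2, 0.1, 0.0, -0.0]
[0.2, 0.3, 0.4, -0.6, 0.5, -0.4, -0.4, -0.3, -0.2, -0.1, -0.1, 0.0, 0.1, 0.2, 0.2, 0.3, 0.4, -0.6, 0.5, -0.4]
```

```bash
cat >> h.py <<'E'
YAW=np.radians(-6.6)
def tool(yaw,a):
    "tool y along yawed y, pointing down and leaning back by a (rad)"
    c=np.array([[-np.cos(a),0,np.sin(a)],[0,1,0],[-np.sin(a),0,-np.cos(a)]])
    return Ro.from_euler("z",yaw)*Ro.from_matrix(c)
def to(pos,rot=None):
    o=ctrl.get_obs(); R=Ro.from_rotvec(o["orientation"]); d=R.inv().apply(np.array(pos)-o["ee_pos"])
    print("tool shift",np.round(d,1),"len",round(np.linalg.norm(d),1))
    if rot is not None:
        w=(R.inv()*rot).as_rotvec(); print("turn first:",np.round(w,4),"then shift",np.round(rot.inv().apply(np.array(pos)-o["ee_pos"]),1))
E
python3 -c "
from h import *
to([480,60,230],tool(YAW,np.radians(40)))"
```

```text
tool shift [-403.  -357.1   -7.5] len 538.5
turn first: [-0.1218 -0.6912 -0.332 ] then shift [-202.4 -472.7  159.7]
```

```bash
python3 -m pendant '{"grip":[1,1,1,1,1,1,1,1,1,1,1,1],"linear":[[-31,-27.5,0],[-31,-27.5,0],[-31,-27.5,0],[-31,-27.5,0],[-31,-27.5,0],[-31,-27.5,0],[-31,-27.5,0],[-31,-27.5,0],[-31,-27.5,0],[-31,-27.5,0],[-31,-27.5,0],[-31,-27.5,0]],"angular":[[0,0,0],[0,0,0],[0,0,0],[0,0,0],[0,0,0],[0,0,0],[0,0,0],[0,0,0],[0,0,0],[0,0,0],[0,0,0],[0,0,0]]}'
python3 -m pendant '{"grip":[1,1,1,1,1,1,1,1,1],"linear":[[0,0,0],[0,0,0],[0,0,0],[0,0,0],[0,0,0],[0,0,0],[0,0,0],[0,0,0],[0,0,0]],"angular":[[-0.0174,-0.0987,-0.0474],[-0.0174,-0.0987,-0.0474],[-0.0174,-0.0987,-0.0474],[-0.0174,-0.0987,-0.0474],[-0.0174,-0.0987,-0.0474],[-0.0174,-0.0987,-0.0474],[-0.0174,-0.0987,-0.0474],[0,0,0],[0,0,0]]}'
python3 -c "
from h import *
R=tool(YAW,np.radians(40)); K=np.array([653,31,70]); z=R.apply([0,0,1])
to(K+z*(19-90),R); to(K+z*19); print(ctrl.get_obs()['qpos'])"
```

```text
t: 1.2
ee_pos: [464.8, 96.3, 222.9]
orientation: [0.719, 3.058, 0.0]
ft_force: [0.6, 0.1, 0.1]
width: 87.5
grasp_force: 0.0
t: 1.95
ee_pos: [465.7, 93.5, 222.7]
orientation: [0.219, 2.524, -0.064]
ft_force: [-0.1, 1.5, 0.3]
width: 87.4
grasp_force: 0.0
tool shift [-66.6 -32.5 166.2] len 181.9
turn first: [-0.0315 -0.0887 -0.0473] then shift [-49.9 -40.5 170.2]
tool shift [-74.5 -29.4 255.8] len 268.0
[ 0.36191151  0.05007765  2.30788088 -0.90051331  0.37710537 -0.25295214]
```

```bash
python3 -c "
from h import *
o=ctrl.get_obs();print(o['qpos'].round(4).tolist(),o['ee_pos'].round(1).tolist(),o['orientation'].round(4).tolist())"
python3 -m pendant '{"grip":[1,1,1,1,1,1,1,1],"linear":[[0,0,0],[-10,-8,34],[-10,-8,34],[-10,-8,34],[-10,-8,34],[-10,-8,34],[0,0,0],[0,0,0]],"angular":[[-0.032,-0.089,-0.047],[0,0,0],[0,0,0],[0,0,0],[0,0,0],[0,0,0],[0,0,0],[0,0,0]]}'
python3 -c "
from h import *
o=ctrl.get_obs();print(o['qpos'].round(4).tolist(),o['ee_pos'].round(1).tolist(),o['orientation'].round(4).tolist())
R=tool(YAW,np.radians(40)); K=np.array([653,31,70]); z=R.apply([0,0,1])
to(K+z*19,R)
cv2.imwrite('pics/top2.png',ctrl.get_image('top')[:,:,::-1])"
```

```text
[0.3619, 0.0501, 2.3079, -0.9005, 0.3771, -0.253] [465.7, 93.5, 222.7] [0.219, 2.524, -0.0637]
t: 2.62
ee_pos: [610.6, 29.9, 143.2]
orientation: [0.197, 2.525, -0.067]
ft_force: [-0.3, -0.4, -0.0]
width: 88.1
grasp_force: 0.0
[0.1063, 0.3896, 2.1169, -1.3046, 0.1579, -0.0541] [610.6, 29.9, 143.2] [0.1968, 2.525, -0.0668]
tool shift [  6.1   8.5 102.8] len 103.4
turn first: [-0.028  -0.0879 -0.0308] then shift [ 14.9   6.  102.1]
```

```bash
cat >> h.py <<'E'
def lean(f,l,heading=0.1):
    "tool tilted f forward, l left (deg) of the arm plane at heading; minimal twist from tool(YAW,0)"
    c,s=np.cos(heading),np.sin(heading); f,l=np.radians([f,l])
    return Ro.from_rotvec(-f*np.array([-s,c,0])+l*np.array([c,s,0]))*tool(YAW,0)
E
python3 - <<'E'
from h import *
o=ctrl.get_obs(); R=Ro.from_rotvec(o["orientation"]); print(R.inv().apply([-60,15,20]).round(1))
S=[R,lean(15,-3),lean(15,15),lean(43,15),tool(YAW,np.radians(43))]
for a,b in zip(S,S[1:]): print((a.inv()*b).as_rotvec().round(3),b.apply([0,0,1]).round(3))
E
```

```text
[ 39.    5.5 -51.7]
[-0.025  0.343 -0.034] [ 0.263 -0.026 -0.965]
[-0.304  0.065  0.041] [ 0.229  0.28  -0.932]
[-0.114 -0.47  -0.063] [ 0.647  0.301 -0.7  ]
[ 0.38  -0.063 -0.15 ] [ 0.677 -0.078 -0.731]
```

View pics/top2.png

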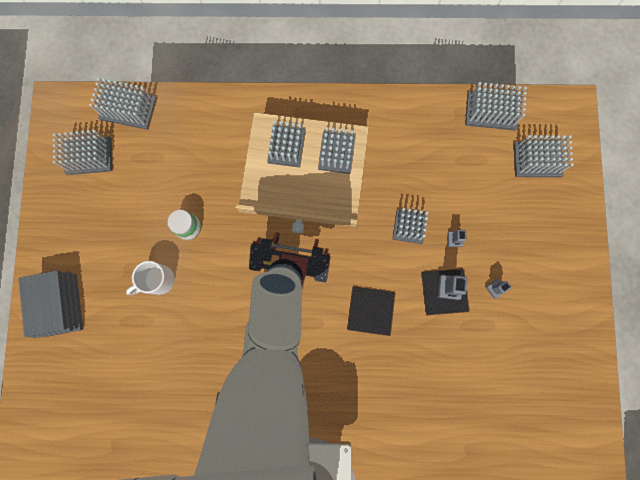

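```bash
python3 -m pendant '{"grip":[1,1,1,1,1,1,1,1,1,1,1],"linear":[[20,3,-26],[20,3,-26],[0,0,0],[0,0,0],[0,0,0],[0,0,0],[0,0,0],[0,0,0],[0,0,0],[0,0,0],[0,0,0]],"angular":[[0,0,0],[0,0,0],[-0.006,0.086,-0.009],[-0.006,0.086,-0.009],[-0.006,0.086,-0.009],[-0.006,0.086,-0.009],[-0.076,0.016,0.01],[-0.076,0.016,0.01],[-0.076,0.016,0.01],[-0.076,0.016,0.01],[0,0,0]]}'
python3 - <<'E'
from h import *
o=ctrl.get_obs(); R=Ro.from_rotvec(o["orientation"]); print(o["qpos"].round(3),R.apply([0,0,1]).round(3))
S=[R,lean(43,15),tool(YAW,np.radians(43))]
for a,b in zip(S,S[1:]): print((a.inv()*b).as_rotvec().round(3))
E
```

```text
t: 3.58
ee_pos: [543.9, 35.7, 161.7]
orientation: [0.183, 2.688, 0.095]
ft_force: [0.2, 0.1, 0.6]
width: 88.2
grasp_force: 0.0
[ 0.029  0.266  2.154  0.093  0.272 -1.49 ] [ 0.434  0.038 -0.9  ]
[-0.317 -0.237  0.039]
[ 0.38  -0.063 -0.15 ]
```

```bash
python3 - <<'E'
from h import *
o=ctrl.get_obs(); R=Ro.from_rotvec(o["orientation"])
S=[R,lean(20,16),lean(45,16),tool(YAW,np.radians(43))]
for a,b in zip(S,S[1:]): print((a.inv()*b).as_rotvec().round(3))
E
python3 -m pendant '{"grip":[1,1,1,1,1,1],"linear":[[0,0,0],[0,0,0],[0,0,0],[0,0,0],[0,0,0],[0,0,0]],"angular":[[-0.05,0.015,0],[-0.05,0.015,0],[-0.05,0.015,0],[-0.05,0.015,0],[-0.05,0.015,0],[0,0,0]]}'
python3 -m pendant '{"grip":[1,1,1,1,1,1,1,1,1],"linear":[[0,0,0],[0,0,0],[0,0,0],[0,0,0],[0,0,0],[0,0,0],[0,0,0],[0,0,0],[0,0,0]],"angular":[[-0.01,-0.055,-0.007],[-0.01,-0.055,-0.007],[-0.01,-0.055,-0.007],[-0.01,-0.055,-0.007],[-0.01,-0.055,-0.007],[-0.01,-0.055,-0.007],[-0.01,-0.055,-0.007],[-0.01,-0.055,-0.007],[0,0,0]]}'
python3 - <<'E'
from h import *
o=ctrl.get_obs(); R=Ro.from_rotvec(o["orientation"]); print(o["qpos"].round(3),R.apply([0,0,1]).round(3))
S=[R,lean(45,16),tool(YAW,np.radians(43))]
for a,b in zip(S,S[1:]): print((a.inv()*b).as_rotvec().round(3))
E
```

```text
[-0.247  0.158  0.043]
[-0.103 -0.418 -0.059]
[ 0.401 -0.031 -0.158]
t: 4.08
ee_pos: [543.5, 34.5, 160.5]
orientation: [0.114, 2.724, 0.405]
ft_force: [1.1, 1.0, 0.1]
width: 87.9
grasp_force: 0.0
t: 4.83
ee_pos: [561.7, 64.5, 254.7]
orientation: [0.139, 2.421, 0.325]
ft_force: [0.2, -0.3, -0.6]
width: 87.8
grasp_force: 0.0
[-0.022  0.11   2.217  1.145  0.233 -2.534] [ 0.647  0.196 -0.737]
[-0.135 -0.032  0.044]
[ 0.401 -0.031 -0.158]
```

```bash
python3 -m pendant '{"grip":[1,1,1,1,1,1,1,1,1,1,1,1],"linear":[[0,0,0],[0,0,0],[0,0,0],[0,0,0],[0,0,0],[0,0,0],[0,0,0],[0,0,0],[0,0,0],[0,0,0],[0,0,0],[0,0,0]],"angular":[[0,0,0.12],[0,0,0.12],[0,0,0.12],[0,0,0.12],[0,0,0.12],[0,0,0.12],[0,0,0.12],[0,0,0.12],[0,0,0.12],[0,0,0.12],[0,0,0.12],[0,0,0.12]]}'
python3 -m pendant '{"grip":[1,1,1,1,1,1,1,1,1,1,1,1],"linear":[[0,0,0],[0,0,0],[0,0,0],[0,0,0],[0,0,0],[0,0,0],[0,0,0],[0,0,0],[0,0,0],[0,0,0],[0,0,0],[0,0,0]],"angular":[[0,0,0.12],[0,0,0.12],[0,0,0.12],[0,0,0.12],[0,0,0.12],[0,0,0.12],[0,0,0.12],[0,0,0.12],[0,0,0.12],[0,0,0.12],[0,0,0.12],[0,0,0.12]]}'
cat >> h.py <<'E'
FLIP=Ro.from_euler("z",np.pi)
def turns(*S):
    o=ctrl.get_obs(); R=Ro.from_rotvec(o["orientation"]); print(o["qpos"].round(3),R.apply([0,0,1]).round(3),o["ee_pos"].round(1))
    S=[R,*S]
    for a,b in zip(S,S[1:]): print((a.inv()*b).as_rotvec().round(3))
E
python3 - <<'E'
from h import *
turns(lean(45,16)*FLIP,tool(YAW,np.radians(43))*FLIP)
E
```

```text
t: 5.83
ee_pos: [561.6, 63.3, 251.9]
orientation: [1.865, 1.881, 0.9]
ft_force: [0.7, 0.6, 0.7]
width: 87.9
grasp_force: 0.0
t: 6.83
ee_pos: [561.6, 63.3, 251.9]
orientation: [-2.783, -0.194, -1.05]
ft_force: [0.3, 0.2, -0.4]
width: 87.8
grasp_force: 0.0
[-0.025  0.115  2.217  1.145  0.234  0.351] [ 0.643  0.195 -0.74 ] [561.6  63.3 251.9]
[0.131 0.054 0.297]
[-0.401  0.031 -0.158]
```

```bash
python3 -c "
from h import *
to([600,40,140],lean(45,16)*FLIP)"
```

```text
tool shift [-47.2  41.2 103. ] len 120.6
turn first: [0.1312 0.0543 0.2969] then shift [-36.4  66.8  93.6]
```

```bash
python3 -m pendant '{"grip":[1,1,1,1,1,1,1,1,1,1,1,1],"linear":[[0,0,0],[0,0,0],[0,0,0],[0,0,0],[-6,11,15.6],[-6,11,15.6],[-6,11,15.6],[-6,11,15.6],[-6,11,15.6],[-6,11,15.6],[0,0,0],[0,0,0]],"angular":[[0.033,0.013,0.075],[0.033,0.013,0.075],[0.033,0.013,0.075],[0.033,0.013,0.075],[0,0,0],[0,0,0],[0,0,0],[0,0,0],[0,0,0],[0,0,0],[0,0,0],[0,0,0]]}'
python3 - <<'E'
from h import *
turns(lean(45,8)*FLIP,tool(YAW,np.radians(43))*FLIP)
E
```

```text
t: 7.83
ee_pos: [600.0, 40.9, 139.8]
orientation: [-2.562, 0.144, -0.99]
ft_force: [-0.1, 0.1, 0.8]
width: 87.7
grasp_force: 0.0
[-0.176  0.46   2.217  2.067  0.512 -0.448] [ 0.665  0.319 -0.675] [600.   40.9 139.8]
[-0.125  0.028 -0.05 ]
[-0.277  0.007 -0.109]
```

```bash
python3 -m pendant '{"grip":[1,1,1,1,1,1,1,1,1],"linear":[[0,0,0],[0,0,0],[0,0,0],[0,0,0],[0,0,0],[0,0,0],[0,0,0],[0,0,0],[0,0,0]],"angular":[[-0.06,0.01,-0.023],[-0.06,0.01,-0.023],[-0.055,0.002,-0.022],[-0.055,0.002,-0.022],[-0.055,0.002,-0.022],[-0.055,0.002,-0.022],[-0.055,0.002,-0.022],[0,0,0],[0,0,0]]}'
python3 - <<'E'
from h import *
R=tool(YAW,np.radians(43))*FLIP; turns(R); K=np.array([653,31,70]); z=R.apply([0,0,1])
to(K+z*(19-50),R); to(K+z*19)
E
```

```text
t: 8.58
ee_pos: [604.1, 40.3, 144.5]
orientation: [-2.862, 0.163, -1.15]
ft_force: [0.3, 0.1, -0.8]
width: 87.9
grasp_force: 0.0
[ 0.065  0.408  2.226  3.28   0.259 -1.54 ] [ 0.692  0.01  -0.722] [604.1  40.3 144.5]
[-0.089 -0.008 -0.034]
tool shift [-14.7   9.2  56.6] len 59.2
turn first: [-0.0894 -0.0084 -0.0339] then shift [-14.5   3.6  57.3]
tool shift [-15.1  13.7 106.4] len 108.4
```

```bash
python3 -m pendant '{"grip":[1,1,1,1,1,1,1],"linear":[[0,0,0],[0,0,0],[-5,1.2,19],[-5,1.2,19],[-4.5,1.2,19],[0,0,0],[0,0,0]],"angular":[[-0.045,-0.004,-0.017],[-0.045,-0.004,-0.017],[0,0,0],[0,0,0],[0,0,0],[0,0,0],[0,0,0]]}'
python3 - <<'E'
from h import *
R=tool(YAW,np.radians(43))*FLIP; turns(R); K=np.array([653,31,70]); z=R.apply([0,0,1])
to(K+z*19)
s,t=ctrl.get_image("side"),ctrl.get_image("top")
comp([(t,235,170),(t,235,200),(s,240,200),(s,260,230)],"pics/c3.png")
o=ctrl.get_obs()
for n in("side","top"): print(proj(n,o["ee_pos"]),proj(n,K))
E
```

```text
t: 9.17
ee_pos: [632.7, 33.2, 91.7]
orientation: [2.903, -0.169, 1.152]
ft_force: [0.6, 0.4, 0.2]
width: 87.4
grasp_force: 0.0
[ 0.089  0.554  2.166  3.482  0.344 -1.732] [ 0.683 -0.052 -0.728] [632.7  33.2  91.7]
[-0.027 -0.004 -0.012]
tool shift [ 0.   1.2 48.8] len 48.8
[303.7 260.8] [296.1 264.3]
[296.5 233.7] [298.  227.4]
```

View pics/c3.png

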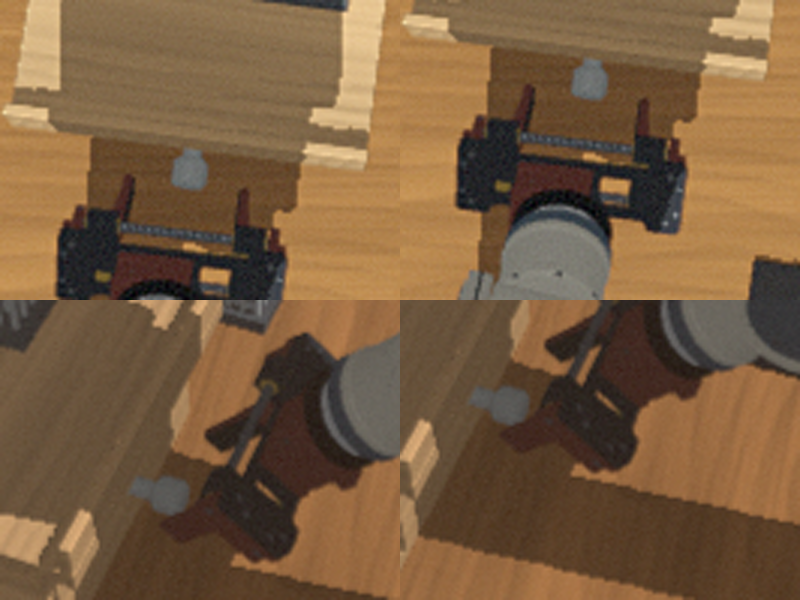

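```bash
python3 -m pendant '{"grip":[1,1,1,1,1,-1,-1,-1,-1,-1,-1,-1],"linear":[[0,0.6,16],[0,0.6,16],[0,0,15],[0,0,0],[0,0,0],[0,0,0],[0,0,0],[0,0,0],[0,0,0],[0,0,0],[0,0,0],[0,0,0]],"angular":[[-0.014,0,-0.006],[-0.013,0,-0.006],[0,0,0],[0,0,0],[0,0,0],[0,0,0],[0,0,0],[0,0,0],[0,0,0],[0,0,0],[0,0,0],[0,0,0]]}'
python3 - <<'E'
from h import *
R=tool(YAW,np.radians(43))*FLIP; turns(R)
o=ctrl.get_obs(); to(o["ee_pos"]+160*Ro.from_euler("z",YAW).apply([-1,0,0]))
E
```

```text
t: 10.27
ee_pos: [664.9, 29.0, 57.9]
orientation: [2.875, -0.166, 1.14]
ft_force: [0.0, -0.1, -0.4]
width: 44.7
grasp_force: 0.0
[ 0.092  0.651  2.094  3.542  0.374 -1.794] [ 0.681 -0.08  -0.728] [664.9  29.   57.9]
[ 0.001 -0.005  0.001]
tool shift [-1.165e+02  1.000e-01 -1.097e+02] len 160.0
```

```bash
python3 -m pendant '{"grip":[-1,-1,-1,-1,-1,-1],"linear":[[0,0,0],[0,0,0],[0,0,0],[0,0,0],[0,0,0],[0,0,0]],"angular":[[0,0,0],[0,0,0],[0,0,0],[0,0,0],[0,0,0],[0,0,0]]}'
python3 -m pendant '{"grip":[-1,-1,-1,-1,-1,-1,-1,-1,-1],"linear":[[-4,0,-3.7],[-8,0,-7.5],[-8,0,-7.5],[-8,0,-7.5],[-8,0,-7.5],[-8,0,-7.5],[-8,0,-7.5],[-8,0,-7.5],[0,0,0]],"angular":[[0,0,0],[0,0,0],[0,0,0],[0,0,0],[0,0,0],[0,0,0],[0,0,0],[0,0,0],[0,0,0]]}'
python3 - <<'E'
from h import *
R=tool(YAW,np.radians(43))*FLIP; turns(R)
E
```

```text
t: 10.77
ee_pos: [665.2, 30.4, 57.8]
orientation: [2.877, -0.162, 1.14]
ft_force: [1.1, 8.1, -0.4]
width: 29.3
grasp_force: 30.0
t: 11.52
ee_pos: [582.6, 40.4, 57.7]
orientation: [2.877, -0.158, 1.141]
ft_force: [-3.1, 12.2, 4.1]
width: 29.2
grasp_force: 30.0
[ 0.14   0.617  2.262  3.504  0.504 -1.708] [ 0.681 -0.077 -0.728] [582.6  40.4  57.7]
[-0.002 -0.005  0.005]
```

```bash
python3 -m pendant '{"grip":[-1,-1,-1,-1,-1,-1,-1,-1],"linear":[[-6,-0.5,-5.6],[-6,-0.5,-5.6],[-6,-0.5,-5.6],[-6,-0.5,-5.6],[-6,-0.5,-5.6],[-6,-0.5,-5.6],[-6,0,-5.6],[0,0,0]],"angular":[[0,0,0],[0,0,0],[0,0,0],[0,0,0],[0,0,0],[0,0,0],[0,0,0],[0,0,0]]}'
python3 -m pendant '{"grip":[-1,-1,-1,-1,-1,-1],"linear":[[-2.2,0,-2],[-2.2,0,-2],[-2.2,0,-2],[-2.2,0,-2],[0,0,0],[0,0,0]],"angular":[[0,0,0],[0,0,0],[0,0,0],[0,0,0],[0,0,0],[0,0,0]]}'
```

```text
t: 12.18
ee_pos: [525.4, 47.6, 57.7]
orientation: [2.874, -0.167, 1.141]
ft_force: [-4.6, -4.6, 9.2]
width: 29.3
grasp_force: 30.0
t: 12.68
ee_pos: [515.0, 48.8, 57.7]
orientation: [2.874, -0.168, 1.143]
ft_force: [-0.1, -4.8, 4.3]
width: 29.1
grasp_force: 30.0
```

```bash
python3 -m pendant '{"grip":[-1,-1,-1,-1],"linear":[[-1.5,0,-1.4],[-1.5,0,-1.4],[0,0,0],[0,0,0]],"angular":[[0,0,0],[0,0,0],[0,0,0],[0,0,0]]}'
python3 -m pendant '{"grip":[-1,-1,-1,-1],"linear":[[-1.5,0,-1.4],[-1.5,0,-1.4],[0,0,0],[0,0,0]],"angular":[[0,0,0],[0,0,0],[0,0,0],[0,0,0]]}'
```

```text
t: 13.02
ee_pos: [511.2, 49.3, 57.7]
orientation: [2.873, -0.169, 1.143]
ft_force: [0.9, -4.7, 2.7]
width: 29.5
grasp_force: 30.0
t: 13.35
ee_pos: [510.0, 49.5, 57.9]
orientation: [2.871, -0.172, 1.148]
ft_force: [16.0, -11.1, -13.2]
width: 29.0
grasp_force: 30.0
```

```bash
python3 -m pendant '{"grip":[-1,-1,-1,-1],"linear":[[-0.7,0,-0.6],[0,0,0],[0,0,0],[0,0,0]],"angular":[[0,0,0],[0,0,0],[0,0,0],[0,0,0]]}'
```

```text
t: 13.68
ee_pos: [510.0, 49.5, 57.9]
orientation: [2.87, -0.173, 1.149]
ft_force: [21.8, -13.9, -16.5]
width: 29.3
grasp_force: 30.0
```

```bash
python3 -m pendant '{"grip":[1,1,1,1,1,1,1,1,1,1,1,1],"linear":[[0,0,0],[0,0,0],[0,0,0],[0,0,0],[0,0,0],[0,0,0],[0,0,0],[0,0,0],[0,0,0],[0,0,-10],[0,0,-20],[0,0,-20]],"angular":[[0,0,0],[0,0,0],[0,0,0],[0,0,0],[0,0,0],[0,0,0],[0,0,0],[0,0,0],[0,0,0],[0,0,0],[0,0,0],[0,0,0]]}'
python3 - <<'E'
from h import *
turns(tool(np.radians(-5),0)*FLIP); R=Ro.from_rotvec(ctrl.get_obs()["orientation"])
print(R.inv().apply([-20,0,120]).round(1))
s,t=ctrl.get_image("side"),ctrl.get_image("top")
comp([(t,235,150),(t,235,190),(s,240,180),(s,320,120)],"pics/c4.png")
E
```

```text
t: 14.68
ee_pos: [470.6, 54.4, 93.5]
orientation: [2.876, -0.166, 1.138]
ft_force: [-0.6, 0.5, 0.2]
width: 87.8
grasp_force: 0.0
[ 0.252  0.486  2.479  3.601  0.592 -1.687] [ 0.68  -0.081 -0.729] [470.6  54.4  93.5]
[ 0.013 -0.754 -0.027]
[  67.6    2.5 -101.1]
```

View pics/c4.png

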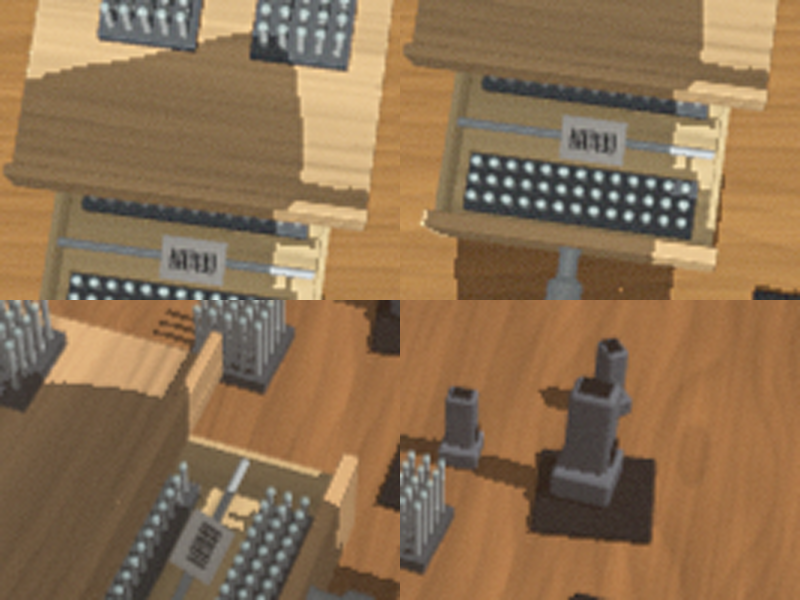

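Run:
```python
from h import *
np.set_printoptions(precision=1,suppress=True)
k=400/133
A=lambda x,y:(235+x/k,150+y/k); C=lambda x,y:(240+x/k,180+(y-300)/k)
T=[(162,236),(227,243),(223,285),(160,277)]; 
t=np.mean([A(*p) for p in T],0); s=np.mean([C(*p) for p in [(203,511),(233,530),(207,583),(172,558)]],0)
print("card",tri(s,t),onz("top",t,87),onz("side",s,87))
c=[onz("top",A(*p),87+dz) for p,dz in zip(T,(9.5,9.5,-9.5,-9.5))]; print(np.array(c))
x=Ro.from_euler("z",-6.8,degrees=True).apply([1,0,0]); print("expected", np.array([498,50.3,87])+131*x)
```

```text
card (array([625.9,  26.8,  83.8]), np.float64(2.114893907640307)) [626.4  26.7  87. ] [624.1  29.2  87. ]
[[645.2  52.6  96.5]
 [639.8  -2.   96.5]
 [606.9   1.4  77.5]
 [613.2  55.   77.5]]
expected [628.1  34.8  87. ]
```

Run:
```python
from h import *
turns(lean(43,18,.25)*FLIP); print((lean(43,18,.25)*FLIP).inv().apply([-20,0,140]).round(1))
```

```text
[ 0.253  0.482  2.482  3.601  0.593 -1.687] [ 0.681 -0.08  -0.728] [469.6  54.6  94.8]
[ 0.516 -0.147  0.205]
[  57.4  -71.4 -107.8]
```

```bash
python3 -m pendant '{"grip":[0.5,0.5,0.5,0.5,0.5,0.5,0.5,0.5,0.5,0.5,0.5],"linear":[[0,0,-15],[0,0,-15],[0,0,0],[0,0,0],[0,0,0],[0,0,0],[0,0,0],[0,0,0],[0,0,0],[0,0,0],[0,0,0]],"angular":[[0,0,0],[0,0,0],[0.065,-0.018,0.026],[0.065,-0.018,0.026],[0.065,-0.018,0.026],[0.065,-0.018,0.026],[0.065,-0.018,0.026],[0.065,-0.018,0.026],[0.065,-0.018,0.026],[0.065,-0.018,0.026],[0,0,0]]}'
python3 -m pendant '{"grip":[0.5,0.5,0.5,0.5,0.5,0.5,0.5,0.5],"linear":[[8,-10,-15],[8,-10,-15],[8,-10,-15],[8,-10,-15],[8,-10,-15],[8,-10,-15],[8,-10,-15],[0,0,0]],"angular":[[0,0,0],[0,0,0],[0,0,0],[0,0,0],[0,0,0],[0,0,0],[0,0,0],[0,0,0]]}'
python3 - <<'E'
from h import *
turns(lean(20,12)*FLIP,tool(np.radians(-5),0)*FLIP)
E
```

```text
t: 15.7
ee_pos: [456.0, 56.3, 116.3]
orientation: [-2.572, 0.149, -0.9]
ft_force: [0.8, -0.7, 0.6]
width: 65.8
grasp_force: 0.0
t: 16.37
ee_pos: [432.9, 73.5, 255.5]
orientation: [-2.57, 0.146, -0.91]
ft_force: [1.6, 0.3, -0.6]
width: 65.7
grasp_force: 0.0
[-0.183 -0.075  2.441  1.352  0.478  0.34 ] [ 0.623  0.342 -0.704] [432.9  73.5 255.5]
[-0.181 -0.346  0.023]
[-0.275 -0.3   -0.028]
```

Crossed over to the j4≈0 side; now point down.

```bash
python3 -m pendant '{"grip":[0.5,0.5,0.5,0.5,0.5,0.5,0.5,0.5,0.5,0.5],"linear":[[0,0,0],[0,0,0],[0,0,0],[0,0,0],[0,0,0],[0,0,0],[0,0,0],[0,0,0],[0,0,0],[0,0,0]],"angular":[[-0.036,-0.07,0.005],[-0.036,-0.07,0.005],[-0.036,-0.07,0.005],[-0.036,-0.07,0.005],[-0.036,-0.07,0.005],[-0.069,-0.075,-0.007],[-0.069,-0.075,-0.007],[-0.069,-0.075,-0.007],[-0.069,-0.075,-0.007],[0,0,0]]}'
python3 - <<'E'
from h import *
R=tool(np.radians(-5),0)*FLIP; turns(R); to([505,-364,230],R)
E
```

```text
t: 17.2
ee_pos: [433.0, 79.9, 251.0]
orientation: [-3.089, 0.118, -0.096]
ft_force: [0.9, 0.1, -0.1]
width: 65.7
grasp_force: 0.0
[0.129 0.073 2.034 0.046 0.966 1.751] [ 0.064  0.047 -0.997] [433.   79.9 251. ]
[-0.052 -0.06   0.011]
tool shift [105.  437.8   4.8] len 450.2
turn first: [-0.0517 -0.0596  0.0108] then shift [110.5 436.   21. ]
```

```bash
python3 -m pendant '{"grip":[0.5,0.5,0.5,0.5,0.5,0.5,0.5,0.5,0.5,0.5,0.5,0.5],"linear":[[0,0,0],[10,39.6,2],[10,39.6,2],[10,39.6,2],[10,39.6,2],[10,39.6,2],[10,39.6,2],[10,39.6,2],[10,39.6,2],[10,39.6,2],[10,39.6,2],[10,39.6,2]],"angular":[[-0.052,-0.06,0.011],[0,0,0],[0,0,0],[0,0,0],[0,0,0],[0,0,0],[0,0,0],[0,0,0],[0,0,0],[0,0,0],[0,0,0],[0,0,0]]}'
python3 - <<'E'
from h import *
R=tool(np.radians(-5),0)*FLIP; turns(R); to([505,-365,160],R)
E
```

```text
t: 18.2
ee_pos: [500.0, -367.5, 229.3]
orientation: [-3.135, 0.142, -0.01]
ft_force: [1.2, 0.7, -0.0]
width: 66.1
grasp_force: 0.0
[-0.656  0.408  1.637  0.007  1.093  1.002] [ 0.006  0.003 -1.   ] [ 500.  -367.5  229.3]
[-0.004 -0.006 -0.003]
tool shift [ 4.3 -2.7 69.3] len 69.5
turn first: [-0.0037 -0.0061 -0.003 ] then shift [ 4.7 -2.9 69.3]
```

```bash
python3 -m pendant '{"grip":[0.5,0.5,0.5,0.5],"linear":[[2.4,-1.4,35],[2.3,-1.4,34],[0,0,0],[0,0,0]],"angular":[[-0.004,-0.006,-0.003],[0,0,0],[0,0,0],[0,0,0]]}'
python3 - <<'E'
from h import *
s,t=ctrl.get_image("side"),ctrl.get_image("top")
comp([(t,390,220),(t,390,250),(s,320,120),(s,320,90)],"pics/c5.png")
to([505,-365,84])
E
```

```text
t: 18.53
ee_pos: [503.4, -363.3, 159.4]
orientation: [3.138, -0.14, -0.009]
ft_force: [-0.1, 0.1, 1.2]
width: 65.9
grasp_force: 0.0
tool shift [-0.4 -0.5 79.1] len 79.1
```

View pics/c5.png

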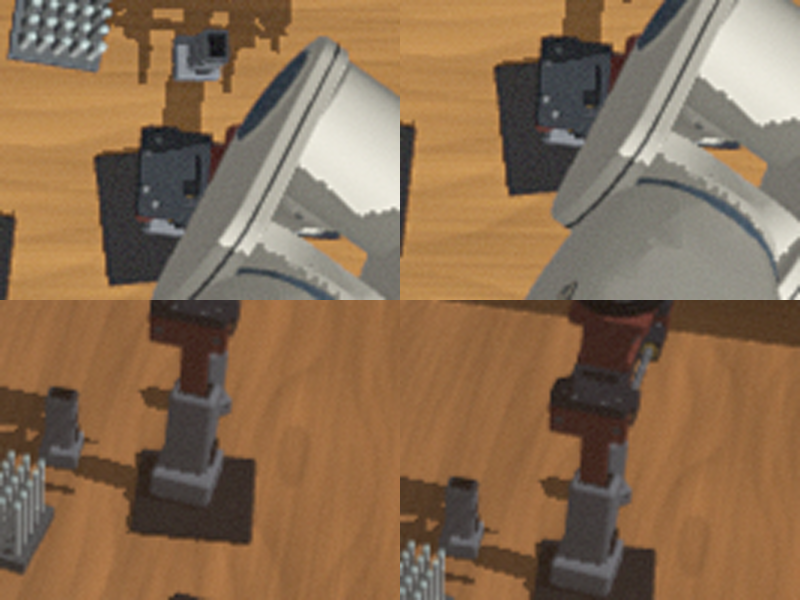

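```bash
python3 -m pendant '{"grip":[0.5,0.5,0.5],"linear":[[0,0,15],[0,0,15],[0,0,0]],"angular":[[0,0,0],[0,0,0],[0,0,0]]}'
python3 -m pendant '{"grip":[0.5,0.5,0.5,0.5],"linear":[[0,0,16],[0,0,16],[0,0,13],[0,0,0]],"angular":[[0,0,0],[0,0,0],[0,0,0],[0,0,0]]}'
python3 -m pendant '{"grip":[-1,-1,-1,-1,-1,-1,-1,-1],"linear":[[0,0,0],[0,0,0],[0,0,0],[0,0,0],[0,0,0],[0,0,0],[0,0,0],[0,0,0]],"angular":[[0,0,0],[0,0,0],[0,0,0],[0,0,0],[0,0,0],[0,0,0],[0,0,0],[0,0,0]]}'
```

```text
t: 18.88
ee_pos: [504.7, -365.0, 132.2]
orientation: [3.132, -0.14, -0.004]
ft_force: [-0.2, -0.4, -0.3]
width: 65.7
grasp_force: 0.0
t: 19.22
ee_pos: [504.0, -365.4, 86.4]
orientation: [3.133, -0.141, -0.007]
ft_force: [-0.7, 0.9, -0.4]
width: 66.0
grasp_force: 0.0
t: 19.88
ee_pos: [505.0, -366.4, 87.8]
orientation: [3.131, -0.142, -0.004]
ft_force: [0.1, 1.5, 5.6]
width: 33.7
grasp_force: 30.0
```

```bash
python3 -m pendant '{"grip":[-1,-1,-1,-1,-1,-1,-1,-1],"linear":[[0,0,-10],[0,0,-30],[0,0,-38],[0,0,-38],[0,0,-38],[0,0,-20],[0,0,0],[0,0,0]],"angular":[[0,0,0],[0,0,0],[0,0,0],[0,0,0],[0,0,0],[0,0,0],[0,0,0],[0,0,0]]}'
python3 - <<'E'
from h import *
R=tool(np.radians(-6.8),np.radians(30))*FLIP
to([490,40,262]); to([490,40,262],R)
E
```

```text
t: 20.55
ee_pos: [505.2, -365.3, 262.1]
orientation: [3.13, -0.142, -0.003]
ft_force: [-0.1, 0.8, -2.4]
width: 34.0
grasp_force: 29.9
tool shift [ -51.8 -402.2   -3.2] len 405.6
tool shift [ -51.8 -402.2   -3.2] len 405.6
turn first: [0.0011 0.5251 0.0296] then shift [ -54.7 -400.6  -31.4]
```

```bash
python3 -m pendant '{"grip":[-1,-1,-1,-1,-1,-1,-1,-1,-1,-1,-1,-1],"linear":[[-2,-20,0],[-5,-37,0],[-5,-37,0],[-5,-37,0],[-5,-37,0],[-5,-37,0],[-5,-37,0],[-5,-37,0],[-5,-37,0],[-5,-37,0],[-4,-30,-2],[-2,-20,-1]],"angular":[[0,0,0],[0,0,0],[0,0,0],[0,0,0],[0,0,0],[0,0,0],[0,0,0],[0,0,0],[0,0,0],[0,0,0],[0,0,0],[0,0,0]]}'
python3 -m pendant '{"grip":[-1,-1,-1,-1,-1,-1,-1,-1,-1],"linear":[[0,0,0],[0,0,0],[0,0,0],[0,0,0],[0,0,0],[0,0,0],[0,0,0],[0,0,0],[0,0,0]],"angular":[[0,0.075,0.004],[0,0.075,0.004],[0,0.075,0.004],[0,0.075,0.004],[0,0.075,0.004],[0,0.075,0.004],[0,0.075,0.004],[0,0,0],[0,0,0]]}'
python3 - <<'E'
from h import *
R=tool(np.radians(-6.8),np.radians(30))*FLIP; turns(R)
n=R.apply([0,0,-1]); print(n); to(np.array([626.5,27.5,87])+170*n,R)
E
```

```text
t: 21.55
ee_pos: [486.7, 43.5, 259.1]
orientation: [3.131, -0.139, -0.013]
ft_force: [0.7, -0.6, -1.4]
width: 33.7
grasp_force: 30.0
t: 22.3
ee_pos: [486.7, 41.0, 259.1]
orientation: [3.002, -0.175, 0.792]
ft_force: [-0.3, -0.1, -1.6]
width: 33.7
grasp_force: 30.0
[ 0.14  -0.013  2.21  -0.29   0.46   2.055] [ 0.49  -0.059 -0.87 ] [486.7  41.  259.1]
[0.001 0.008 0.003]
[-0.49648275  0.05920198  0.8660254 ]
tool shift [35.9 -3.1 49. ] len 60.8
turn first: [0.0006 0.0078 0.0027] then shift [35.5 -3.2 49.3]
```

```bash
python3 -m pendant '{"grip":[-1,-1,-1,-1,-1,-1,-1,-1,-1],"linear":[[6,-0.5,8.2],[6,-0.5,8.2],[6,-0.5,8.2],[6,-0.5,8.2],[6,-0.6,8.2],[5.5,-0.6,8.2],[0,0,0],[0,0,0],[0,0,0]],"angular":[[0,0.008,0.003],[0,0,0],[0,0,0],[0,0,0],[0,0,0],[0,0,0],[0,0,0],[0,0,0],[0,0,0]]}'
python3 - <<'E'
from h import *
R=tool(np.radians(-6.8),np.radians(30))*FLIP; turns(R)
n=R.apply([0,0,-1]); to(np.array([626.5,27.5,87])+170*n,R)
s,t=ctrl.get_image("side"),ctrl.get_image("top")
comp([(t,235,180),(t,255,200),(s,230,150),(s,240,180)],"pics/c6.png")
W=ctrl.get_obs()["ee_pos"]-80*n
for n in("side","top"): print(proj(n,W),proj(n,np.array([626.5,27.5,87])))
E
```

```text
t: 23.05
ee_pos: [544.0, 37.6, 236.5]
orientation: [2.998, -0.181, 0.812]
ft_force: [-1.0, 0.1, -2.2]
width: 34.0
grasp_force: 30.0
[ 0.113  0.12   2.139 -0.315  0.383  2.067] [ 0.501 -0.06  -0.863] [544.   37.6 236.5]
[-0.    -0.006 -0.002]
tool shift [-2.8  0.3  1. ] len 3.0
turn first: [-0.0001 -0.0056 -0.0019] then shift [-2.8  0.2  1. ]
[323.7 244.4] [306.9 260.9]
[294.6 249. ] [298.9 236.5]
```

View pics/c6.png

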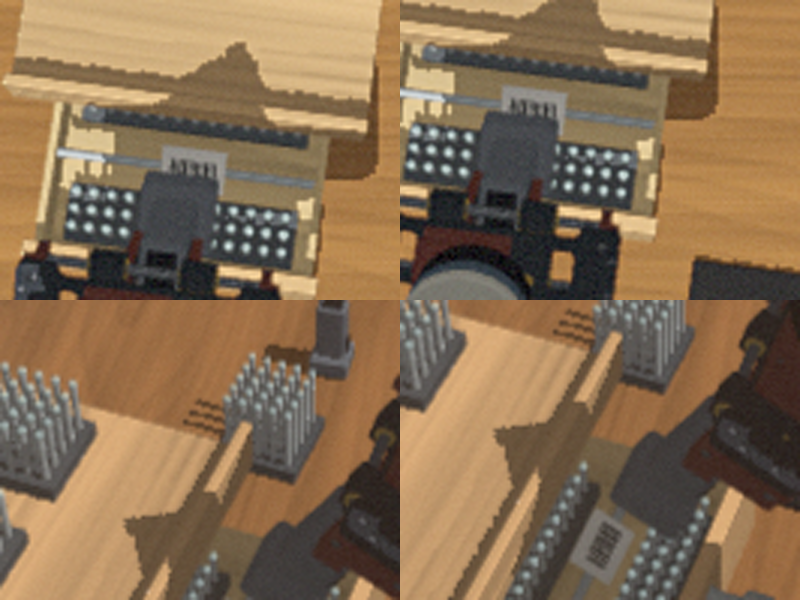

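```bash
python3 -m pendant '{"grip":[-1,-1,-1,-1,-1,-1],"linear":[[-2.5,0.2,1],[0,0,0],[0,0,0],[0,0,0],[0,0,0],[0,0,0]],"angular":[[0,-0.005,-0.002],[0,0,0],[0,0,0],[0,0,0],[0,0,0],[0,0,0]]}'
python3 - <<'E'
from h import *
R=tool(np.radians(-6.8),np.radians(30)); n=R.apply([0,0,-1]); P=np.array([544,37.6,236.5])
k=400/133
for z in(0,32):
  for x,y in((-29,29),(-29,-29),(29,-29),(29,29)):
    q=P+R.apply([x,y,80-z]); a=proj("top",q);b=proj("side",q); print(z,x,y,"B",((a-[255,200])*k+[400,0]).round(),"D",((b-[240,180])*k+[400,300]).round())
C=np.array([626.5,27.5,87]); to(C+170*n,R*FLIP); turns(R*FLIP)
E
```

```text
t: 23.65
ee_pos: [542.7, 37.7, 234.8]
orientation: [3.0, -0.178, 0.806]
ft_force: [0.2, -0.1, -2.0]
width: 34.2
grasp_force: 30.0
0 -29 29 B [486. 109.] D [605. 502.]
0 -29 -29 B [559. 118.] D [633. 445.]
0 29 -29 B [552. 186.] D [696. 487.]
0 29 29 B [480. 176.] D [670. 544.]
32 -29 29 B [480. 123.] D [625. 483.]
32 -29 -29 B [555. 133.] D [653. 426.]
32 29 -29 B [548. 202.] D [717. 469.]
32 29 29 B [474. 192.] D [691. 527.]
tool shift [-0.8  0.2  0.2] len 0.9
turn first: [-0.0005 -0.0017  0.0001] then shift [-0.8  0.2  0.2]
[ 0.113  0.121  2.141 -0.311  0.383  2.062] [ 0.498 -0.059 -0.865] [542.7  37.7 234.8]
[-0.    -0.002  0.   ]
```

```bash
python3 -m pendant '{"grip":[-1,-1,-1,-1,-1,-1,-1,-1,-1,-1,-1,-1],"linear":[[0,0,0],[0,0,0],[0,0,0],[0,0,0],[0,0,0],[0,0,0],[0,0,0],[0,0,0],[0,0,0],[0,0,0],[0,0,0],[0,0,0]],"angular":[[0,0,0],[0,0,0],[0,0,0],[0,0,0],[0,0,0],[0,0,0],[0,0,0],[0,0,0],[0,0,0],[0,0,0],[0,0,0],[0,0,0]]}'
python3 -m pendant '{"grip":[-1,-1,-1,-1,-1,-1],"linear":[[0,0,0],[0,0,0],[0,0,0],[0,0,0],[0,0,0],[0,0,0]],"angular":[[0,0,0],[0,0,0],[0,0,0],[0,0,0],[0,0,0],[0,0,0]]}'
python3 - <<'E'
from h import *
R=tool(np.radians(-6.8),np.radians(30)); n=R.apply([0,0,-1])
k=400/133
s,t=ctrl.get_image("side"),ctrl.get_image("top")
# card outline still visible in side view: bright, low-saturation blob
h=cv2.cvtColor(s,cv2.COLOR_RGB2HSV); m=((h[:,:,1]<60)&(h[:,:,2]>85)).astype(np.uint8); m[:,:285]=0;m[:,325:]=0;m[:240]=0;m[285:]=0
m=cv2.morphologyEx(m,cv2.MORPH_CLOSE,np.ones((7,7)))
c=max(cv2.findContours(m,0,2)[0],key=cv2.contourArea); r=cv2.minAreaRect(c); print(r,onz("side",r[0],87), ctrl.get_obs()["t"])
Rn=tool(np.radians(-5),0)*FLIP; turns(Rn)
E
```

```text
t: 24.65
ee_pos: [542.7, 37.7, 234.7]
orientation: [3.0, -0.178, 0.806]
ft_force: [0.9, 0.0, -1.6]
width: 34.0
grasp_force: 30.0
t: 25.15
ee_pos: [542.7, 37.6, 234.7]
orientation: [3.0, -0.178, 0.806]
ft_force: [-0.6, 0.1, -2.4]
width: 33.3
grasp_force: 30.0
((304.5, 262.0), (44.0, 39.0), 90.0) [631.28877512  32.00645276  87.        ] 25.25
[ 0.113  0.121  2.141 -0.311  0.383  2.062] [ 0.498 -0.059 -0.865] [542.7  37.7 234.7]
[ 0.008 -0.525 -0.03 ]
```

```bash
python3 -m pendant '{"grip":[-1,-1,-1,-1,-1,-1,-1,-1,-1,-1,-1,-1],"linear":[[-10,0,-13],[-15,0,-22],[-15,0,-22],[-5,0,-10],[0,0,0],[0,0,0],[0,0,0],[0,0,0],[0,0,0],[0,0,0],[0,0,0],[0,0,0]],"angular":[[0,0,0],[0,0,0],[0,0,0],[0,0,0],[0.001,-0.075,-0.004],[0.001,-0.075,-0.004],[0.001,-0.075,-0.004],[0.001,-0.075,-0.004],[0.001,-0.075,-0.004],[0.001,-0.075,-0.004],[0.001,-0.075,-0.004],[0,0,0]]}'
python3 - <<'E'
from h import *
R=Ro.from_rotvec([3.131,-.142,-.004]); turns(R); to([496,-356,255],R)
E
```

```text
t: 26.25
ee_pos: [473.0, 46.1, 270.3]
orientation: [-3.138, 0.142, 0.001]
ft_force: [1.4, 0.3, -2.0]
width: 33.6
grasp_force: 30.0
[0.072 0.141 1.903 0.    1.098 1.733] [-0.001  0.    -1.   ] [473.   46.1 270.3]
[-0.008 -0.002  0.   ]
tool shift [ 59.1 398.4  15.3] len 403.0
turn first: [-0.0076 -0.0016  0.0004] then shift [ 59.3 398.2  18.2]
```

```bash
python3 -m pendant '{"grip":[-1,-1,-1,-1,-1,-1,-1,-1,-1,-1,-1,-1],"linear":[[3,20,1],[5.5,37,2],[5.5,37,2],[5.5,37,2],[5.5,37,2],[5.5,37,2],[5.5,37,2],[5.5,37,2],[5.5,37,1],[5.5,37,1],[4.5,30,0],[2,15,0]],"angular":[[-0.008,0,0],[0,0,0],[0,0,0],[0,0,0],[0,0,0],[0,0,0],[0,0,0],[0,0,0],[0,0,0],[0,0,0],[0,0,0],[0,0,0]]}'
python3 -m pendant '{"grip":[-1,-1],"linear":[[0,0,0],[0,0,0]],"angular":[[0,0,0],[0,0,0]]}'
python3 - <<'E'
from h import *
R=Ro.from_rotvec([3.131,-.142,-.004]); turns(R); to([496,-356,95],R)
E
```

```text
t: 27.25
ee_pos: [493.4, -358.9, 256.0]
orientation: [3.127, -0.144, 0.002]
ft_force: [-0.1, 0.1, -0.6]
width: 33.9
grasp_force: 30.0
t: 27.42
ee_pos: [493.2, -355.2, 255.8]
orientation: [3.13, -0.143, -0.001]
ft_force: [-0.2, 0.3, -2.5]
width: 34.1
grasp_force: 30.0
[-0.64   0.361  1.643 -0.008  1.134  1.025] [-0.001 -0.008 -1.   ] [ 493.2 -355.2  255.8]
[ 0.001 -0.002 -0.   ]
tool shift [  2.9  -0.8 160.8] len 160.8
turn first: [ 0.0005 -0.0021 -0.0005] then shift [  3.2  -0.7 160.8]
```

```bash
python3 -m pendant '{"grip":[-1,-1,-1,-1,-1,-1,-1,-1],"linear":[[1,0,30],[1,0,35],[1,0,35],[0,0,30],[0,0,20],[0,0,10],[0,0,0],[0,0,0]],"angular":[[0,0,0],[0,0,0],[0,0,0],[0,0,0],[0,0,0],[0,0,0],[0,0,0],[0,0,0]]}'
python3 -m pendant '{"grip":[-1,-1,-1,-1,-1],"linear":[[0,0,2],[0,0,2],[0,0,1.5],[0,0,0],[0,0,0]],"angular":[[0,0,0],[0,0,0],[0,0,0],[0,0,0],[0,0,0]]}'
```

```text
t: 28.08
ee_pos: [497.0, -356.3, 96.8]
orientation: [3.13, -0.139, -0.0]
ft_force: [0.7, -0.9, -2.5]
width: 33.9
grasp_force: 30.0
t: 28.5
ee_pos: [496.7, -357.4, 91.2]
orientation: [3.13, -0.141, 0.0]
ft_force: [0.1, 0.6, -2.4]
width: 33.7
grasp_force: 30.0
```

```bash
python3 -m pendant '{"grip":[-1,-1,-1,-1],"linear":[[0,0,1.2],[0,0,1.2],[0,0,0],[0,0,0]],"angular":[[0,0,0],[0,0,0],[0,0,0],[0,0,0]]}'
python3 -m pendant '{"grip":[-1,-1,-1],"linear":[[0,0,1],[0,0,0],[0,0,0]],"angular":[[0,0,0],[0,0,0],[0,0,0]]}'
```

```text
t: 28.83
ee_pos: [496.5, -357.2, 88.2]
orientation: [3.13, -0.141, -0.001]
ft_force: [0.1, 0.3, -1.8]
width: 33.9
grasp_force: 30.0
t: 29.08
ee_pos: [496.7, -357.3, 88.0]
orientation: [3.13, -0.141, -0.0]
ft_force: [-1.7, 1.4, 5.6]
width: 33.9
grasp_force: 30.0
```

```bash
python3 -m pendant '{"grip":[0.6,0.6,0.6,0.6,0.6,0.6,0.6,0.6],"linear":[[0,0,0],[0,0,0],[0,0,0],[0,0,0],[0,0,0],[0,0,0],[0,0,0],[0,0,0]],"angular":[[0,0,0],[0,0,0],[0,0,0],[0,0,0],[0,0,0],[0,0,0],[0,0,0],[0,0,0]]}'
python3 -m pendant '{"grip":[0.6,0.6,0.6,0.6,0.6,0.6,0.6,0.6,0.6,0.6],"linear":[[0,0,-10],[0,0,-20],[0,0,-30],[0,0,-30],[0,0,-35],[0,-30,-20],[0,-38,0],[0,-38,0],[0,-38,0],[0,-38,0]],"angular":[[0,0,0],[0,0,0],[0,0,0],[0,0,0],[0,0,0],[0,0,0],[0,0,0],[0,0,0],[0,0,0],[0,0,0]]}'
python3 - <<'E'
from h import *
s,t=ctrl.get_image("side"),ctrl.get_image("top")
cv2.imwrite("pics/t7.png",t[:,:,::-1]); comp([(t,390,220),(t,235,150),(s,320,120),(s,220,190)],"pics/c7.png")
E
```

```text
t: 29.75
ee_pos: [496.6, -357.2, 87.2]
orientation: [3.13, -0.141, -0.001]
ft_force: [-0.3, 0.3, 0.5]
width: 69.8
grasp_force: 0.0
t: 30.58
ee_pos: [512.9, -173.3, 231.9]
orientation: [3.13, -0.142, 0.001]
ft_force: [2.2, 0.4, -1.3]
width: 70.3
grasp_force: 0.0
```

View pics/c7.png

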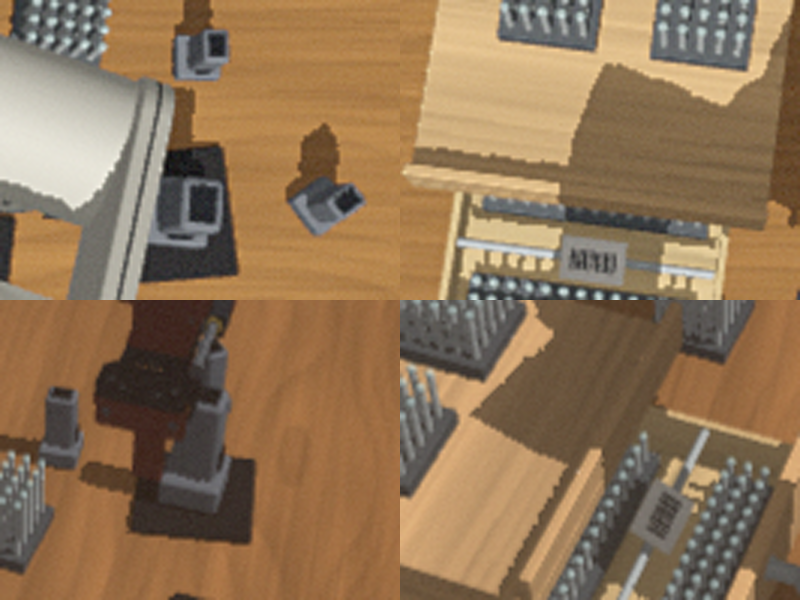

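```bash
python3 -m pendant '{"grip":[0.6,0.6,0.6,0.6,0.6,0.6],"linear":[[0,0,0],[0,0,0],[0,0,0],[0,0,0],[0,0,0],[0,0,0]],"angular":[[0,0,0],[0,0,0],[0,0,0],[0,0,0],[0,0,0],[0,0,0]]}'
python3 -c "
from workcell import ctrl
print(ctrl.close_job())"
```

```text
t: 31.18
ee_pos: [512.8, -175.6, 230.7]
orientation: [3.13, -0.143, -0.001]
ft_force: [0.3, 0.5, 0.1]
width: 70.3
grasp_force: 0.0
the job is handed in; nothing more can be done
None
```

I pulled the drawer to its stop, held the reader about 9 cm from the card's middle for over a second, stood it back on its pad and handed the job in at 31 s; `close_job()` gave no verdict, so the result is unconfirmed.

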